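Uncover the master plug gauge and hold it level for inspection

ROBOT

A 6-joint arm with a two-finger parallel gripper is mounted at the origin on a cart in front of the work surface, level with it; the furniture and walls round the work are solid. World frame = base frame: x ahead of the robot, y to its left, z up, the work surface at z = 0. Lengths are in mm, angles in degrees, forces in N, time in s.
With the tool pointing down it reaches from about 350 to 850 mm from the base axis. Payload 8.1 kg.
Tool frame: the origin (TCP) lies at the very end of the fingers, on their centre line; the grasp point (between the pads) lies 19 mm behind it; z points along the fingers, y is the line along which they close (so a half turn about z gives the same grasp; the last joint's range is limited). The gripper opens to 85 mm and grips with 20 to 120 N. Pads are 22 mm wide; open, the fingers measure 114 mm over their backs; the gripper's body (76 mm by 85 mm) begins 54 mm behind the grasp point. The pads swing forward as they close: fully open they stand 13 mm farther back than shut.
Start: joints at [-78.747, 7.471, 85.268, -0, 87.261, -4.893], TCP at [166.871, -576.333, 231.292] pointing down, gripper open.
Joint ranges: [-169.43, 169.43], [-51.17, 129.36], [1.28, 143.12], [-76.62, 256.62], [0, 156.53], [-152.29, 152.29]. Speed limits (degrees/s): [136.94, 136.94, 159.86, 180, 180, 180].

INTERFACE

Orientations are given as [roll, pitch, yaw] about the fixed x, y, z axes, in that order (R = Rz(yaw) Ry(pitch) Rx(roll)).
In Python, from bench import sense, eyes, job, models gives the robot as it stands. The module is installed in compiled form; this text tells all that it offers.
- The arm moves only by the tool apply_moves, never from a script. Its argument "rows" is a list of rows, each a list of 6 numbers: the shift along the tool's x, y, z in mm, then the turn, a rotation vector about the tool's x, y, z in rad. In form: [[dx, dy, dz, rx, ry, rz], ...]. A call has exactly 5 rows; each row shifts and turns the commanded pose from where the row before left it, along the tool's axes as they then stand; what a row does not reach is not made up. A row lasts 1/8 s, in which the tool goes at most 62.5 mm and 10.7 degrees, less where a joint would pass 70% of its speed; a pose out of reach is approached as far as the arm can. A call is refused whole if a number of a shift passes 62.5 or a number of a turn 0.188, either way. A call with a gripper value outside its range is refused whole. "fingers" is the finger opening in mm, from 0 to 85.4, set as the call begins (left out, the last holds). The fingers move at their own pace and stop on an object; "grip_force" is the grip in N (left out, the last holds). Time passes only in rows, so rows that do not move let the fingers close, or fill a call up. It gives the time, the measured TCP pose, the force, the opening and the grip force at its end, in the units of the state.
- sense(): the state, without advancing time (a new reading comes with each control period).
- eyes.snapshot(name): name is "scene" or "side" or "wrist"; returns (picture, depth): 480x640x3 uint8, red, green, blue; 480x640 float32, mm along the optical axis (not along the pixel's ray), 0 where there is no reading.
- eyes.get_calibration(name): a dict with "intrinsics" (3x3 intrinsics, pixels), "R" (3x3) and "t" (3): a world point X has camera coordinates R X + t; the wrist camera has in their place "mount" (4x4, takes a point from camera to tool coordinates, whose origin is the TCP and whose axes are the flange's). Camera axes: x right, y down, z forward; pixel columns grow to the right and rows downward; lengths in mm; the calibration is good to about 2 mm. A picture is of the moment at which its call begins: read the wrist's pose just before it. get_calibration takes no time and is no camera call.
- job.hand_in(): hands the job in; it is judged then, once.
Trained networks look in the newest picture that a camera, given by its name, has taken for a name from the list of things; names that differ only in an ending like _2 or _b are one class to them, and where a whole thing is asked for, a point or a joint stands for the part that bears it (a point fixed in the world has none). Each returns a list of dicts, best first, with "confidence" (0 to 1); they miss things now and then, are a little off and sometimes report something else, mostly with a low value. They report only what shows in the picture. A call takes as long as a camera call. They do not tell look-alikes from the thing itself.
- models.boxes_of(name, camera): "xyz" ([x, y, z] in mm, in world coordinates, good to about 4 mm: the middle of the surface that is visible of it).
- models.cut_out(name, camera): "pixels" (480x640 bool, what is visible of it).
- models.place_of(name, camera): "xyz" ([x, y, z] in mm, in world coordinates, good to about 4 mm: a listed point, or the origin of a listed thing).
The state is a dict: "time": time; "joint_pos": joint angles; "qd": joint speeds; "joint_efforts": joint torques, N m; "tool_pos": TCP position; "tcp_rot": TCP orientation; "ft_force": force on the tool from outside, world axes, zero at the start; "wrist_torque": the same for the moment, N m; "finger_gap": finger opening in mm; "grip_force": force on a finger pad.
Only numpy, scipy, OpenCV 4.12 (cv2) and the standard library are available. Lean on these libraries where they do the work, as an engineer would, in place of code of your own. Each camera call takes 0.05 s, during which the arm holds its last target. There are 200 camera calls.

TASK

Pull the snugly clipped dust cover off the slanting gauge stand and stand it on its open mouth on the bench, clear of the stand, set down and not dropped, so that no dust gets in. Then take the plug gauge by its thick middle, draw it out of the stand, turn it level and finish while still holding it like that, motionless, with its middle at least 15 cm above the bench, so that its two measuring ends can be looked over. The gauge must never land on the bench, and the loose parts lying about stay where they are.

Things in the scene. Friction and masses are not known exactly. Their poses are not given: they have to be found in the camera images.
- gauge_stand: Fixed stand: dark steel base plate 112 x 76 x 9 mm (x -52 to +60 mm) under an aluminium wedge block. Origin at bench level, z up. The bore axis lies in its x-z plane, leaning 40 degrees from vertical towards its -x: outward direction (-0.643, 0, 0.766). The slanting face (a 44 mm steel flange square to the axis) is crossed by it at (-0.013, 0, 0.0475) m.
- bore_mouth (a point): On the bore axis at the top of a round steel spigot, 32 mm in diameter, that stands 16 mm proud of the slanting face; frame parallel to the stand's. The bore is 16.5 mm wide and 20 mm deep from here. Two spring balls in the spigot's sides hold the dust cover.
- dust_cover: Loose grey plastic tube, 40 mm diameter (41.4 at the mouth), 87 mm long, one end closed, bore 33 mm, 84 mm deep, 60 g, grip grooves 50 to 76 mm from the mouth. Origin at the mouth's centre, z to the closed end. Starts snapped over the spigot, mouth on the slanting face, covering the gauge: pull 8 to 15 N along the axis for the first 6 mm, then it slides freely; 85 mm of travel clears the gauge.
- master_plug: Loose steel double-ended plug gauge, 84 mm long, 80 g: round middle handle 15 mm in diameter, a thinner measuring end at either side. Its long axis is its own y; the origin lies 7.5 mm off that axis. At first hidden by the cover, standing loosely 20 mm deep in the bore, y outward along the bore axis, its centre 22 mm beyond bore_mouth.
- plug_mid (a point): Centre of the plug gauge, on its long axis halfway along; its frame is the gauge's (y along the gauge).
- sample_bush: Loose bystander: turned steel bush, 28 mm in diameter, 20 mm high, standing on the bench; origin at the centre of its underside.
- sample_cone: Loose bystander: turned steel cone, 22 mm in diameter, 26 mm high, standing on the bench; origin at the centre of its underside.
- spare_plug: Loose bystander: another plug gauge, 84 mm long and 15 mm thick, lying bare on the bench; origin under its middle, long axis along its own y.
There are look-alikes about, which are no part of the job. What is shaped like the dust_cover but pink is not meant.

How it is judged:
By the outcome, as a careful person would: the job done as asked, in the order asked, and still so for the second after the job is handed in, while the arm keeps its last pose, push and grip.
It also fails if it takes over 51 s, if anything falls off the work surface, if the arm or the gripper's body presses on something with over 40 N, if the wrist force passes 120 N, or if a joint passes its speed limit or range.

## Working session

There is one attempt and no reset: what is moved stays moved. The work goes in short steps, Python scripts to look and compute and a tool call to move; the robot and the scene stay as the last step left them, time stands still between calls to the robot, and variables do not carry over. Pictures are saved under pics/ and viewed, at most 10 in all, crops included, and the job is handed in when it is done.

Besides the shell and the picture viewer there is one more tool, called after "Emit:" as a command line: name --pt "numbers of a row" for each row, then --argument value for the rest. apply_moves: Moves the arm, as the interface text tells. Its arguments: {"type":"object","properties":{"rows":{"type":"array"},"fingers":{"type":"number"},"grip_force":{"type":"number"}},"required":["rows"]}

```bash
mkdir -p pics
python3 - <<'E'
from bench import sense, eyes, job, models
import cv2
s=sense();print(s['time'],s['tool_pos'],s['tcp_rot'],s['finger_gap'])
for c in ['scene','side']:
    p,d=eyes.snapshot(c);cv2.imwrite(f'pics/{c}0.png',p[:,:,::-1])
    k=eyes.get_calibration(c);print(c,k['R'].round(3).tolist(),k['t'].round(1))
    for n in ['gauge_stand','bore_mouth','dust_cover','sample_bush','sample_cone','spare_plug']:
        for f in (models.place_of,):
            print(n,[( [round(float(v)) for v in r['xyz']],round(r['confidence'],2)) for r in f(n,c)])
E
```

```text
0.0 [ 166.75666053 -575.77274684  230.22224461] [-1.79892181e+02 -9.07659208e-03  1.61460589e+01] 85.77228062014949
scene [[-0.885, -0.465, 0.0], [-0.325, 0.618, -0.716], [0.333, -0.634, -0.698]] [446.3 208.6 903.8]
gauge_stand [([628, -31, 1], 0.82)]
bore_mouth [([602, -24, 58], 0.95)]
dust_cover [([609, -33, 47], 0.7)]
sample_bush [([423, 287, -4], 0.63)]
sample_cone [([489, 285, 2], 0.49)]
spare_plug [([436, -294, 5], 0.45)]
side [[-0.988, -0.153, -0.006], [-0.107, 0.716, -0.689], [0.11, -0.681, -0.724]] [ 523.2  108.8 1018.5]
gauge_stand [([624, -28, -3], 0.81)]
bore_mouth [([601, -19, 62], 0.93)]
dust_cover [([613, -28, 48], 0.82), ([460, -180, 22], 0.65)]
sample_bush []
sample_cone []
spare_plug [([435, -292, -8], 0.53)]
```

View pics/scene0.png

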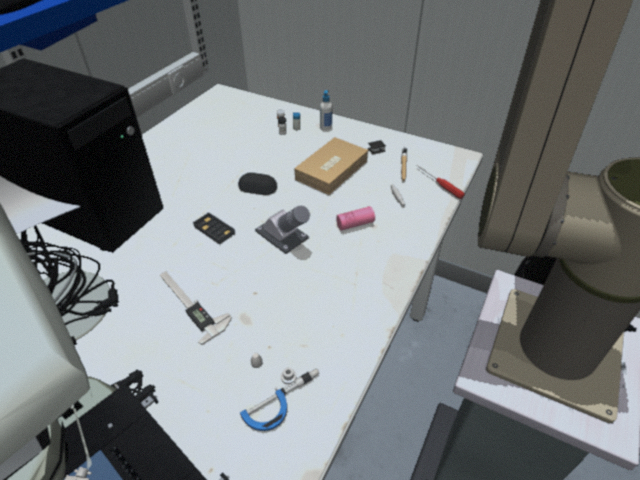

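View pics/side0.png

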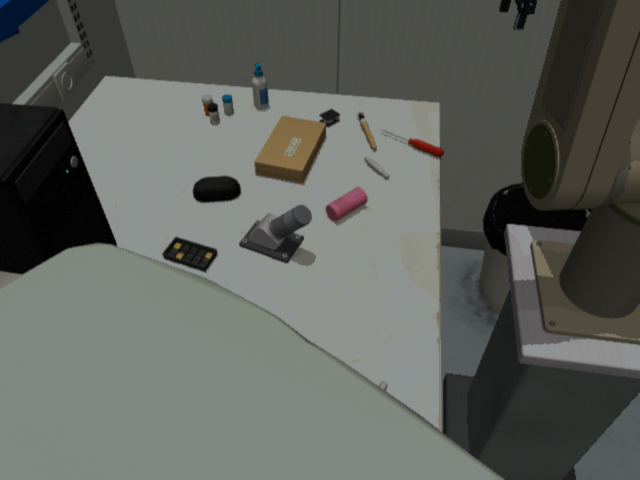

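Grey cover on the stand (scene 292,218; side 291,221) against the pink tube lying loose (scene 355,217; side 347,204). The grey one on the slanting stand is meant. Next, an enlarged crop and a fit of stand position and yaw.

```bash
cat > h.py <<'E'
from bench import sense, eyes, job, models
import numpy as np, cv2
from scipy.spatial.transform import Rotation as Ro
from scipy.optimize import least_squares
def cloud(c,m,d):
    k=eyes.get_calibration(c);K=k['intrinsics'];v,u=np.nonzero(m&(d>0));z=d[v,u]
    P=np.stack([(u-K[0,2])*z/K[0,0],(v-K[1,2])*z/K[1,1],z],1)
    if 'mount' in k:
        s=sense();P=P@k['mount'][:3,:3].T+k['mount'][:3,3]
        return P@Ro.from_euler('xyz',s['tcp_rot'],degrees=True).as_matrix().T+s['tool_pos']
    return (P-k['t'])@k['R']
def axis(yaw): return np.array([-.6428*np.cos(yaw),-.6428*np.sin(yaw),.766])
def fit(P,x0):
    # stand x,y,yaw ; cover cylinder about bore axis, from face point; closed top cap at 87
    def r(p):
        a=axis(p[2]);o=np.array([p[0]-13*np.cos(p[2]),p[1]-13*np.sin(p[2]),47.5])
        q=P-o;t=q@a;rad=np.linalg.norm(q-t[:,None]*a,axis=1)
        e1=rad-20;e2=t-87
        # signed distance to the cylinder's surface
        return np.where((e2>-4)&(e1<-2),e2,np.where(abs(e1)<abs(e2),e1,e2))
    return least_squares(r,x0,loss='soft_l1',f_scale=1.5)
E
python3 - <<'E'
from h import *
for c in ['scene','side']:
    p,d=eyes.snapshot(c)
    if c=='side':
        cv2.imwrite('pics/crop.png',cv2.resize(p[150:290,190:400,::-1],None,fx=3.5,fy=3.5,interpolation=cv2.INTER_CUBIC))
    m=np.asarray(models.cut_out('dust_cover',c)[0]['pixels']);v,u=np.nonzero(m);print(c,m.sum(),u.mean(),v.mean())
    m=cv2.erode(m.astype(np.uint8),np.ones((3,3)))>0
    P=cloud(c,m,d)
    for y0 in (-.5,0.,.5,1):
        f=fit(P,[625,-30,y0]);print(f.x.round(2),round(f.cost,1),len(P))
    # base plate mask
    B=cloud(c,np.ones_like(m),d);
    t=d[380:400,300:340];
    sel=(abs(B[:,0]-625)<75)&(abs(B[:,1]+30)<75);Q=B[sel]
    b=Q[(Q[:,2]<-15)|(Q[:,2]>4)]; print('bench z',np.median(Q[abs(Q[:,2])<6][:,2]))
    pl=Q[(Q[:,2]>5)&(Q[:,2]<13)][:,:2].astype(np.float32); print('plate',len(pl),cv2.minAreaRect(pl))
E
```

```text
scene 621 355.32045088566827 217.53140096618358
[679.29 342.99  40.13] 5116.8 495
[ 1.21121e+03  3.97120e+02 -7.50000e-01] 1691.5 495
[1379.91  577.28   -7.04] 1691.5 495
[ 294.04 -101.4     2.43] 5116.8 495
bench z 0.5293131704949314
plate 562 ((621.9813842773438, -8.354053497314453), (131.29661560058594, 86.12200164794922), 18.67303466796875)
side 753 345.796812749004 203.67197875166002
[4939.35 5407.78   40.14] 6007.3 606
[ 9.0999e+02  4.7340e+01 -7.9000e-01] 2600.1 606
[ 9.5183e+02  8.8420e+01 -7.9000e-01] 2600.1 606
[423.07  47.64   2.44] 6007.3 606
bench z -0.13207038902745144
plate 839 ((627.6934814453125, -31.303180694580078), (79.11329650878906, 112.6651382446289), 73.260009765625)
```

View pics/crop.png

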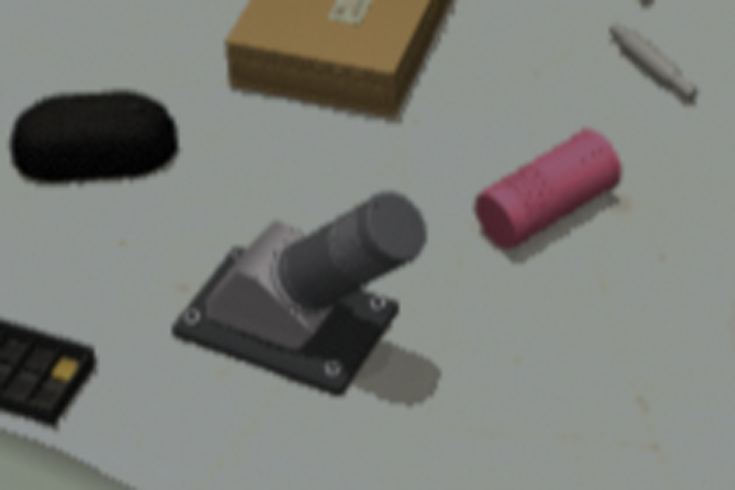

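Crop: the grey cover at crop (355,245) sits on the stand. The pink tube at (548,190) is the look-alike, and the network's mask took that one. I'll refit using a mask restricted to the stand region.

Run:
```python
from h import *
for c in ['scene','side']:
    p,d=eyes.snapshot(c)
    B=cloud(c,np.ones(d.shape,bool),d)
    P=B[(abs(B[:,0]-570)<75)&(abs(B[:,1]+15)<75)&(B[:,2]>62)&(B[:,2]<135)]
    for y0 in (-.3,0.1):
        f=fit(P,[625,-28,y0]);print(c,f.x.round(3),np.degrees(f.x[2]).round(1),round(f.cost,1),len(P),abs(f.fun).mean())
```

```text
scene [ 6.24378e+02 -2.90960e+01 -2.74000e-01] -15.7 298.0 491 0.9905557055369826
scene [ 6.24378e+02 -2.90960e+01 -2.74000e-01] -15.7 298.0 491 0.9905557764596071
side [ 6.22496e+02 -3.08640e+01 -2.73000e-01] -15.6 515.5 770 1.0615687293272353
side [ 6.22507e+02 -3.09430e+01 -2.75000e-01] -15.8 517.6 770 1.0632636357197525
```

```bash
cat >> h.py <<'E'
X,Y,YAW=623.5,-30.,np.radians(-15.7)
A=axis(YAW);O=np.array([X-13*np.cos(YAW),Y-13*np.sin(YAW),47.5])
S=np.array([-np.sin(YAW),np.cos(YAW),0]);U=np.array([np.cos(YAW),np.sin(YAW),0])
def ori(tilt,flip=-1,yaw=YAW):
    # tool z tilted from down by tilt deg towards +U ; y = flip*S
    u=np.array([np.cos(yaw),np.sin(yaw),0]);s=np.array([-np.sin(yaw),np.cos(yaw),0])
    t=np.radians(tilt);z=u*np.sin(t)-np.array([0,0,1])*np.cos(t);y=flip*s
    return np.stack([np.cross(y,z),y,z],1)
def plan(p1,R1,n,start=None):
    s=sense();p0=s['tool_pos'];R0=Ro.from_euler('xyz',s['tcp_rot'],degrees=True)
    if start is not None: p0,R0=np.array(start[0]),Ro.from_matrix(start[1])
    R1=Ro.from_matrix(R1);w=(R0.inv()*R1).as_rotvec()/n;step=(np.asarray(p1)-p0)/n
    print('n',n,'step mm',np.linalg.norm(step).round(1),'deg',np.degrees(np.linalg.norm(w)).round(1))
    for i in range(n):
        R=R0*Ro.from_rotvec(w*i)
        print((R.inv().apply(step)).round(1).tolist()+w.round(3).tolist())
E
python3 - <<'E'
from h import *
print(A,O,S)
plan(O+160*A,ori(40),15)
E
```

```text
[-0.61881825  0.17394197  0.766     ] [610.9850073 -26.4821942  47.5      ] [0.27060045 0.96269175 0.        ]
n 15 step mm 45.0 deg 3.4
[32.8, -30.6, 4.1, -0.013, 0.045, 0.036]
[31.5, -31.8, 5.1, -0.013, 0.045, 0.036]
[30.1, -33.0, 6.1, -0.013, 0.045, 0.036]
[28.6, -34.1, 7.0, -0.013, 0.045, 0.036]
[27.0, -35.2, 7.8, -0.013, 0.045, 0.036]
[25.4, -36.2, 8.5, -0.013, 0.045, 0.036]
[23.7, -37.2, 9.2, -0.013, 0.045, 0.036]
[21.9, -38.1, 9.7, -0.013, 0.045, 0.036]
[20.1, -39.0, 10.2, -0.013, 0.045, 0.036]
[18.2, -39.8, 10.5, -0.013, 0.045, 0.036]
[16.3, -40.6, 10.8, -0.013, 0.045, 0.036]
[14.4, -41.3, 11.0, -0.013, 0.045, 0.036]
[12.4, -41.9, 11.0, -0.013, 0.045, 0.036]
[10.4, -42.4, 11.0, -0.013, 0.045, 0.036]
[8.4, -42.9, 10.9, -0.013, 0.045, 0.036]
```

Emit:
apply_moves --pt "32.8 -30.6 4.1 -0.013 0.045 0.036" --pt "31.5 -31.8 5.1 -0.013 0.045 0.036" --pt "30.1 -33.0 6.1 -0.013 0.045 0.036" --pt "28.6 -34.1 7.0 -0.013 0.045 0.036" --pt "27.0 -35.2 7.8 -0.013 0.045 0.036" --fingers 85

```text
time: 1.62
tool_pos: [282.7, -382.7, 210.9]
tcp_rot: [177.4, -13.3, 6.0]
ft_force: [0.3, 0.1, 0.2]
finger_gap: 84.9
grip_force: 0.0
```

Emit:
apply_moves --pt "25.4 -36.2 8.5 -0.013 0.045 0.036" --pt "23.7 -37.2 9.2 -0.013 0.045 0.036" --pt "21.9 -38.1 9.7 -0.013 0.045 0.036" --pt "20.1 -39.0 10.2 -0.013 0.045 0.036" --pt "18.2 -39.8 10.5 -0.013 0.045 0.036"

```text
time: 2.25
tool_pos: [398.2, -190.8, 190.4]
tcp_rot: [177.2, -26.7, -4.3]
ft_force: [0.2, 0.1, -1.2]
finger_gap: 85.1
grip_force: 0.0
```

Emit:
apply_moves --pt "16.3 -40.6 10.8 -0.013 0.045 0.036" --pt "14.4 -41.3 11.0 -0.013 0.045 0.036" --pt "12.4 -41.9 11.0 -0.013 0.045 0.036" --pt "10.4 -42.4 11.0 -0.013 0.045 0.036" --pt "8.4 -42.9 10.9 -0.013 0.045 0.036"

```text
time: 2.88
tool_pos: [516.7, -3.0, 169.9]
tcp_rot: [180.0, -39.5, -16.0]
ft_force: [0.1, -1.1, -0.5]
finger_gap: 85.1
grip_force: 0.0
```

Run:
```python
from h import *
s=sense();print(s['time'],s['tool_pos'].round(1),s['tcp_rot'].round(1),s['joint_pos'].round(1),s['ft_force'].round(1));print(ori(40).round(3))
p,d=eyes.snapshot('wrist');cv2.imwrite('pics/w1.png',p[:,:,::-1])
B=cloud('wrist',np.ones(d.shape,bool),d)
q=B-O;t=q@A;rad=np.linalg.norm(q-t[:,None]*A,axis=1)
P=B[(t>20)&(t<95)&(rad<32)]
f=fit(P,[X,Y,YAW]);print(f.x.round(2),np.degrees(f.x[2]).round(1),len(P),abs(f.fun).mean())
cap=P[((P-O)@A>80)];print('cap',len(cap),np.median((cap-O)@A),((cap-O)@S).min(),((cap-O)@S).max())
plan(O+42*A,ori(40),10)
```

```text
2.875 [516.7  -3.  169.9] [180.  -39.5 -16. ] [  1.9 -40.9 139.7 -16.3  44.3 115.8] [ 0.1 -1.1 -0.5]
[[ 0.737 -0.271  0.619]
 [-0.207 -0.963 -0.174]
 [ 0.643 -0.    -0.766]]
[ 6.2533e+02 -2.3220e+01 -2.8000e-01] -15.9 4079 1.5913727307231833
cap 2922 86.17254601920301 -14.256056177202755 25.23921066874612
n 10 step mm 11.4 deg 0.1
[-0.2, 0.2, 11.4, -0.0, 0.001, -0.001]
[-0.2, 0.2, 11.4, -0.0, 0.001, -0.001]
[-0.2, 0.2, 11.4, -0.0, 0.001, -0.001]
[-0.3, 0.2, 11.4, -0.0, 0.001, -0.001]
[-0.3, 0.2, 11.3, -0.0, 0.001, -0.001]
[-0.3, 0.2, 11.3, -0.0, 0.001, -0.001]
[-0.3, 0.2, 11.3, -0.0, 0.001, -0.001]
[-0.3, 0.2, 11.3, -0.0, 0.001, -0.001]
[-0.3, 0.2, 11.3, -0.0, 0.001, -0.001]
[-0.3, 0.2, 11.3, -0.0, 0.001, -0.001]
```

Run:
```python
from h import *
s=sense();print(s['time'],s['tool_pos'].round(1),s['tcp_rot'].round(1),s['joint_pos'].round(1))
p,d=eyes.snapshot('wrist')
B=cloud('wrist',np.ones(d.shape,bool),d)
q=B-O;t=q@A;rad=np.linalg.norm(q-t[:,None]*A,axis=1)
P=B[(t>20)&(t<95)&(rad<32)]
f=fit(P,[X,Y,YAW]);print(f.x.round(2),np.degrees(f.x[2]).round(1),len(P),abs(f.fun).mean())
cap=P[((P-O)@A>80)];print('cap',len(cap),np.median((cap-O)@A),((cap-O)@S).min(),((cap-O)@S).max())
plan(O+42*A,ori(40),10)
```

```text
2.925 [517.6   1.5 168.7] [-179.5  -39.5  -16.5] [  2.5 -40.6 139.7 -16.6  44.  117. ]
[ 6.2186e+02 -3.0890e+01 -2.9000e-01] -16.6 4092 1.5839479579786255
cap 2969 86.96804055717487 -20.5798392173657 18.624157289177493
n 10 step mm 11.4 deg 0.1
[-0.0, -0.0, 11.4, 0.0, 0.001, -0.0]
[-0.1, -0.0, 11.4, 0.0, 0.001, -0.0]
[-0.1, -0.0, 11.4, 0.0, 0.001, -0.0]
[-0.1, -0.0, 11.4, 0.0, 0.001, -0.0]
[-0.1, -0.0, 11.4, 0.0, 0.001, -0.0]
[-0.1, -0.0, 11.4, 0.0, 0.001, -0.0]
[-0.1, -0.0, 11.4, 0.0, 0.001, -0.0]
[-0.2, -0.0, 11.4, 0.0, 0.001, -0.0]
[-0.2, -0.0, 11.4, 0.0, 0.001, -0.0]
[-0.2, -0.0, 11.4, 0.0, 0.001, -0.0]
```

View pics/w1.png

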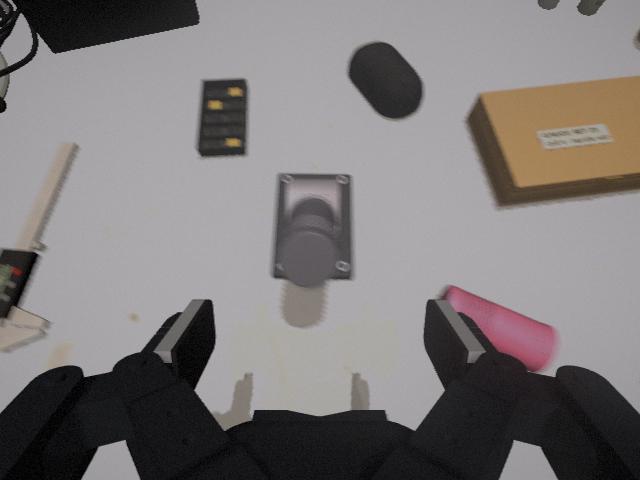

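The wrist view shows the grey cover end at (308,258), the stand below it, and the pink look-alike off to the right at (500,325). The cameras agree on the pose, so I advance along the axis.

Emit:
apply_moves --pt "0 0 11.4 0 0.001 0" --pt "0 0.1 11.4 0 0.001 0" --pt "-0.1 0.1 11.4 0 0.001 0" --pt "-0.1 0.1 11.4 0 0.001 0" --pt "-0.1 0.1 11.4 0 0.001 0"

```text
time: 3.6
tool_pos: [550.4, -16.3, 125.0]
tcp_rot: [179.8, -39.6, -15.9]
ft_force: [-0.6, 0.3, 0.0]
finger_gap: 84.8
grip_force: 0.0
```

Emit:
apply_moves --pt "-0.1 0.1 12 0 0.001 0" --pt "-0.1 0.1 12 0 0.001 0" --pt "-0.2 0.1 12 0 0.001 0" --pt "-0.2 0 12 0 0.001 0" --pt "0 0 9 0 0 0"

```text
time: 4.22
tool_pos: [584.7, -26.6, 80.5]
tcp_rot: [179.8, -39.8, -15.9]
ft_force: [0.5, 0.1, -0.5]
finger_gap: 85.2
grip_force: 0.0
```

Emit:
apply_moves --pt "0 0 0 0 0 0" --pt "0 0 0 0 0 0" --pt "0 0 0 0 0 0" --pt "0 0 0 0 0 0" --pt "0 0 0 0 0 0" --fingers 30 --grip_force 60

```text
time: 4.85
tool_pos: [586.7, -22.7, 83.0]
tcp_rot: [-179.8, -40.1, -15.9]
ft_force: [4.5, 18.1, 1.1]
finger_gap: 38.8
grip_force: 59.0
```

Run:
```python
from h import *
s=sense();print({k:np.round(v,1) for k,v in s.items()})
q=s['tool_pos']-O;print('t',q@A,'s',q@S,'err',q-(q@A)*A)
```

```text
{'time': np.float64(4.8), 'joint_pos': array([ -1.7, -16.2, 133.7, -21.7,  24.8, 120.8]), 'qd': array([ 0.1, -0.1, -0. , -0.1, -0. ,  0. ]), 'joint_efforts': array([-10.5, -30.6, -44.2,  -3.7,  -0.7,  -0.2]), 'tool_pos': array([586.7, -22.7,  83. ]), 'tcp_rot': array([-179.8,  -40.1,  -15.9]), 'ft_force': array([ 4.5, 18.1,  1.1]), 'wrist_torque': array([ 2.8, -0.3,  2.1]), 'grip_force': np.float64(59.0), 'finger_gap': np.float64(38.8)}
t 42.925872774154406 s -2.8962402254191333 err [ 2.26524884 -3.64521415  2.6606685 ]
```

Emit:
apply_moves --pt "0 -1.5 0 0 0 0" --pt "0 -1 0 0 0 0" --pt "0 0 -2 0 0 0" --pt "0 0 -3 0 0 0" --pt "0 0 -3 0 0 0"

```text
time: 5.48
tool_pos: [581.4, -20.6, 88.2]
tcp_rot: [180.0, -39.9, -15.9]
ft_force: [5.5, 5.2, -3.3]
finger_gap: 38.7
grip_force: 60.3
```

Emit:
apply_moves --pt "0 0 -4 0 0 0" --pt "0 0 -6 0 0 0" --pt "0 0 -8 0 0 0" --pt "0 0 -10 0 0 0" --pt "0 0 -10 0 0 0"

```text
time: 6.1
tool_pos: [556.5, -15.0, 116.3]
tcp_rot: [179.8, -39.8, -15.9]
ft_force: [0.2, 0.4, -0.1]
finger_gap: 38.8
grip_force: 59.3
```

Emit:
apply_moves --pt "0 0 -10 0 0 0" --pt "0 0 -10 0 0 0" --pt "0 0 -10 0 0 0" --pt "0 0 -10 0 0 0" --pt "0 0 -8 0 0 0"

```text
time: 6.72
tool_pos: [527.1, -6.4, 153.4]
tcp_rot: [179.9, -39.8, -15.9]
ft_force: [0.0, -0.2, -1.0]
finger_gap: 38.8
grip_force: 59.3
```

Run:
```python
from h import *
s=sense();print({k:np.round(v,1) for k,v in s.items()})
q=s['tool_pos']-O;print('t',q@A,'s',q@S,'err',q-(q@A)*A)
p,d=eyes.snapshot('side');cv2.imwrite('pics/s2.png',cv2.resize(p[130:290,190:400,::-1],None,fx=3.5,fy=3.5))
```

```text
{'time': np.float64(6.7), 'joint_pos': array([  1.4, -37.2, 139.6, -17.2,  40.5, 116.7]), 'qd': array([  2.2, -13.7,   2.8,   1.9,  11.2,  -1.8]), 'joint_efforts': array([ -0.2, -19.5, -53.1,  -1.5,  -4.6,   0. ]), 'tool_pos': array([527.1,  -6.4, 153.4]), 'tcp_rot': array([179.9, -39.8, -15.9]), 'ft_force': array([ 0. , -0.2, -1. ]), 'wrist_torque': array([0.1, 0.4, 0. ]), 'grip_force': np.float64(59.3), 'finger_gap': np.float64(38.8)}
t 136.4766729713146 s -3.3631551068873926 err [ 0.58503523 -3.65793715  1.31255599]
```

View pics/s2.png

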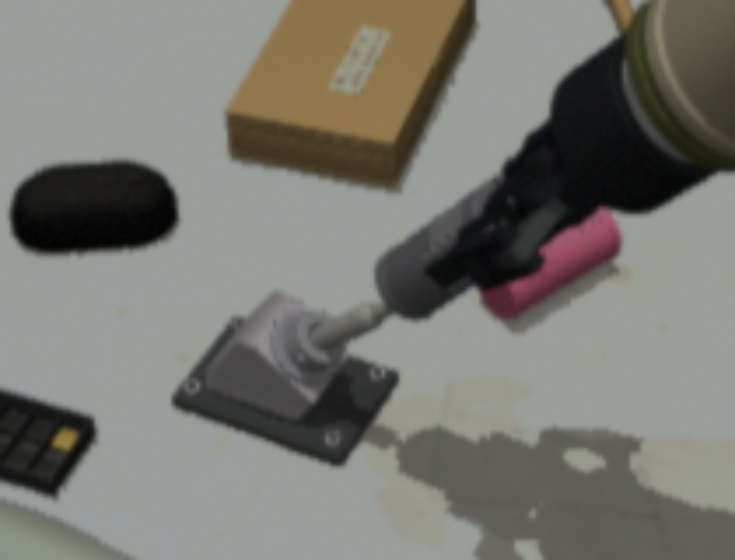

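Cover is off and clear; the gauge stands bare in the bore at crop (350,320).

Run:
```python
from h import *
plan([480,130,150],ori(0),10)
```

```text
n 10 step mm 14.4 deg 4.0
[-6.6, -11.8, -5.0, 0.0, -0.07, -0.0]
[-7.0, -11.8, -4.5, 0.0, -0.07, -0.0]
[-7.3, -11.8, -4.0, 0.0, -0.07, -0.0]
[-7.5, -11.8, -3.5, 0.0, -0.07, -0.0]
[-7.7, -11.8, -3.0, 0.0, -0.07, -0.0]
[-7.9, -11.8, -2.4, 0.0, -0.07, -0.0]
[-8.1, -11.8, -1.9, 0.0, -0.07, -0.0]
[-8.2, -11.8, -1.3, 0.0, -0.07, -0.0]
[-8.2, -11.8, -0.7, 0.0, -0.07, -0.0]
[-8.3, -11.8, -0.2, 0.0, -0.07, -0.0]
```

Emit:
apply_moves --pt "-6.6 -11.8 -5.0 0.0 -0.07 0" --pt "-7.0 -11.8 -4.5 0.0 -0.07 0" --pt "-7.3 -11.8 -4.0 0.0 -0.07 0" --pt "-7.5 -11.8 -3.5 0.0 -0.07 0" --pt "-7.7 -11.8 -3.0 0.0 -0.07 0"

```text
time: 7.4
tool_pos: [503.8, 62.2, 150.8]
tcp_rot: [179.9, -19.6, -16.0]
ft_force: [-0.2, -0.3, -1.6]
finger_gap: 38.9
grip_force: 59.3
```

Emit:
apply_moves --pt "-7.9 -11.8 -2.4 0 -0.07 0" --pt "-8.1 -11.8 -1.9 0 -0.07 0" --pt "-8.2 -11.8 -1.3 0 -0.07 0" --pt "-8.2 -11.8 -0.7 0 -0.07 0" --pt "-8.3 -11.8 -0.2 0 -0.07 0"

```text
time: 8.02
tool_pos: [480.5, 130.2, 148.8]
tcp_rot: [179.9, 0.4, -16.0]
ft_force: [0.6, 0.2, -1.1]
finger_gap: 38.6
grip_force: 59.3
```

Emit:
apply_moves --pt "0 0 10 0 0 0" --pt "0 0 10 0 0 0" --pt "0 0 10 0 0 0" --pt "0 0 10 0 0 0" --pt "0 0 0 0 0 0"

```text
time: 8.65
tool_pos: [479.3, 129.5, 107.5]
tcp_rot: [179.8, 0.4, -16.0]
ft_force: [0.4, 0.6, -0.9]
finger_gap: 39.5
grip_force: 59.3
```

Run:
```python
from h import *
s=sense();print({k:np.round(v,1) for k,v in s.items()})
T=s['tool_pos']
for c in ['scene','side']:
    p,d=eyes.snapshot(c)
    B=cloud(c,np.ones(d.shape,bool),d)
    P=B[(np.hypot(B[:,0]-T[0],B[:,1]-T[1])<32)&(B[:,2]>8)&(B[:,2]<T[2]+40)]
    print(c,len(P),'lowest',np.percentile(P[:,2],[0,1,3,10]).round(1),'tcpz',T[2])
    L=P[P[:,2]<T[2]]
    # cylinder axis fit with radius 20.3
    r=lambda a:np.hypot(L[:,0]-a[0]-a[2]*(L[:,2]-T[2])/100,L[:,1]-a[1]-a[3]*(L[:,2]-T[2])/100)-20.2
    f=least_squares(r,[T[0],T[1],0,0],loss='soft_l1');print('axis',f.x.round(1),abs(f.fun).mean(),len(L))
    Q=B[(np.hypot(B[:,0]-T[0],B[:,1]-T[1])<70)&(abs(B[:,2])<25)];print('bench',np.median(Q[:,2]),Q[:,2].max())
    if c=='scene':cv2.imwrite('pics/sc3.png',p[150:400,200:450,::-1].repeat(2,0).repeat(2,1))
```

```text
{'time': np.float64(8.6), 'joint_pos': array([  9.2,  -2.7, 109. ,   0. ,  74.1, 115.2]), 'qd': array([-0. , -0.6, -1.4,  0. ,  0.8, -0.1]), 'joint_efforts': array([ -0. , -44.4, -46.8,  -0. ,  -0.2,  -0. ]), 'tool_pos': array([479.3, 129.5, 107.5]), 'tcp_rot': array([179.8,   0.4, -16. ]), 'ft_force': array([ 0.4,  0.6, -0.9]), 'wrist_torque': array([-0., -0.,  0.]), 'grip_force': np.float64(59.3), 'finger_gap': np.float64(39.5)}
scene 639 lowest [65.3 67.3 69.  74.9] tcpz 107.52204824175341
axis [478.9 130.7   1.8  -3.6] 0.6930795123868101 286
bench 0.4351014639870377 4.660692810126978
side 624 lowest [64.  67.1 68.8 72.9] tcpz 107.52204824175341
axis [477.7 129.2   2.   -3.6] 0.6843479563637805 336
bench -0.3695035445745406 6.5308908059351225
```

View pics/sc3.png

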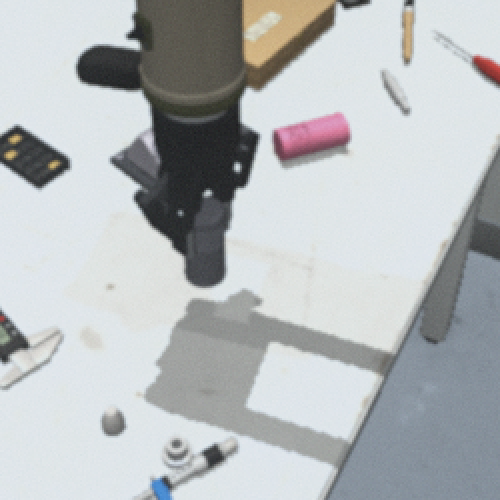

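The cover hangs mouth down at crop (206,270) over free bench; the mouth is about 43 mm below the TCP. Lowering.

Emit:
apply_moves --pt "0 0 14 0 0 0" --pt "0 0 14 0 0 0" --pt "0 0 14 0 0 0" --pt "0 0 12 0 0 0" --pt "0 0 4 0 0 0"

```text
time: 9.38
tool_pos: [479.1, 129.6, 49.3]
tcp_rot: [179.8, 0.4, -16.0]
ft_force: [-0.4, 0.4, 0.2]
finger_gap: 38.5
grip_force: 59.3
```

Emit:
apply_moves --pt "0 0 1.5 0 0 0" --pt "0 0 1.5 0 0 0" --pt "0 0 1.5 0 0 0" --pt "0 0 1 0 0 0" --pt "0 0 0 0 0 0"

```text
time: 10.0
tool_pos: [479.9, 129.8, 45.3]
tcp_rot: [179.9, 0.3, -16.0]
ft_force: [-0.3, 0.2, -0.9]
finger_gap: 38.8
grip_force: 59.3
```

Emit:
apply_moves --pt "0 0 0.8 0 0 0" --pt "0 0 0.8 0 0 0" --pt "0 0 0.8 0 0 0" --pt "0 0 0 0 0 0" --pt "0 0 0 0 0 0"

```text
time: 10.62
tool_pos: [479.9, 129.8, 42.9]
tcp_rot: [179.9, 0.3, -16.0]
ft_force: [-0.1, 0.4, 0.3]
finger_gap: 38.8
grip_force: 59.0
```

Emit:
apply_moves --pt "0 0 0.8 0 0 0" --pt "0 0 0.8 0 0 0" --pt "0 0 0.8 0 0 0" --pt "0 0 0 0 0 0" --pt "0 0 0 0 0 0"

```text
time: 11.25
tool_pos: [480.9, 129.8, 42.1]
tcp_rot: [179.9, 0.2, -16.0]
ft_force: [-5.5, -1.0, 13.9]
finger_gap: 38.4
grip_force: 61.1
```

Emit:
apply_moves --pt "0 0 -0.5 0 0 0" --pt "0 0 0 0 0 0" --pt "0 0 0 0 0 0" --pt "0 0 0 0 0 0" --pt "0 0 0 0 0 0"

```text
time: 11.88
tool_pos: [480.8, 129.8, 42.1]
tcp_rot: [179.9, 0.2, -16.0]
ft_force: [-1.8, -0.9, 8.6]
finger_gap: 38.7
grip_force: 60.4
```

Emit:
apply_moves --pt "0 0 0 0 0 0" --pt "0 0 0 0 0 0" --pt "0 0 0 0 0 0" --pt "0 0 0 0 0 0" --pt "0 0 0 0 0 0" --fingers 80

```text
time: 12.5
tool_pos: [479.8, 129.8, 40.9]
tcp_rot: [179.9, 0.3, -16.0]
ft_force: [0.6, -0.1, 0.5]
finger_gap: 80.0
grip_force: 0.0
```

Emit:
apply_moves --pt "0 0 -8 0 0 0" --pt "0 0 -15 0 0 0" --pt "0 0 -25 0 0 0" --pt "0 0 -40 0 0 0" --pt "0 0 -40 0 0 0"

```text
time: 13.12
tool_pos: [480.7, 129.8, 171.4]
tcp_rot: [179.9, 0.3, -16.0]
ft_force: [0.2, 0.4, 0.2]
finger_gap: 80.0
grip_force: 0.0
```

Run:
```python
from h import *
s=sense();print({k:np.round(v,1) for k,v in s.items()})
p,d=eyes.snapshot('scene');cv2.imwrite('pics/sc4.png',p[150:400,200:450,::-1].repeat(2,0).repeat(2,1))
B=cloud('scene',np.ones(d.shape,bool),d)
P=B[(np.hypot(B[:,0]-480,B[:,1]-130)<35)&(B[:,2]>8)&(B[:,2]<100)];print('cover',len(P),P.min(0),P.max(0))
# bare gauge: points about the bore axis beyond the spigot
for c in ('scene','side'):
    if c=='side': p,d=eyes.snapshot(c);B=cloud(c,np.ones(d.shape,bool),d)
    q=B-O;t=q@A;n=np.cross(A,S);G=(t>22)&(t<84)&(np.hypot(q@S,q@n)<15)
    print(c,G.sum(),'s mid',((q@S)[G].min()+(q@S)[G].max())/2,'n med',np.median((q@n)[G]),'tmax',t[G].max(), n)
    for a in range(22,84,8):
        k=G&(t>a)&(t<a+8); print(a,k.sum(),(q@S)[k].mean().round(1) if k.any() else '',np.ptp((q@S)[k]).round(1) if k.any() else '')
```

```text
{'time': np.float64(13.1), 'joint_pos': array([  9.2,  -6.1, 105.3,   0. ,  81.1, 115.2]), 'qd': array([ -0.2, -16.5, -19.7,   0. ,  35.5,  -0.1]), 'joint_efforts': array([  0.1, -41.4, -46.5,   0. ,  -1. ,   0. ]), 'tool_pos': array([480.7, 129.8, 171.4]), 'tcp_rot': array([179.9,   0.3, -16. ]), 'ft_force': array([0.2, 0.4, 0.2]), 'wrist_torque': array([ 0., -0.,  0.]), 'grip_force': np.float64(0.0), 'finger_gap': np.float64(80.0)}
cover 735 [457.8133726  110.55686037   8.06658399] [497.80821213 151.8688333   91.09136512]
scene 5 s mid 5.137646441458541 n med -0.33416509061874294 tmax 78.28710771072572 [-0.73742188  0.20727994 -0.6428    ]
22 3 8.4 1.9
30 0  
38 0  
46 0  
54 1 5.4 0.0
62 0  
70 0  
78 1 0.8 0.0
side 168 s mid 1.4833231183966746 n med 1.9675460387673143 tmax 81.68134228688461 [-0.73742188  0.20727994 -0.6428    ]
22 23 4.0 10.4
30 22 4.7 7.4
38 22 4.3 9.5
46 18 4.6 8.2
54 36 2.6 13.2
62 16 2.5 5.4
70 12 2.9 4.0
78 19 0.3 9.8
```

View pics/sc4.png

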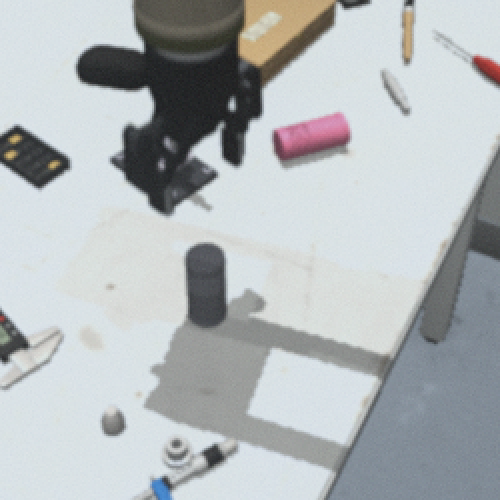

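The cover stands upright on its mouth at crop (206,290), clear of the stand. Now the pre-grasp over the gauge.

```bash
cat >> h.py <<'E'
RG=ori(-10);M=O+39*A-2.3*S
E
python3 - <<'E'
from h import *
s=sense();print(s['tool_pos'])
print(M+15*RG[:,2],M-75*RG[:,2]);plan(M-75*RG[:,2],RG,10)
E
```

```text
[484.17444045 130.41972903 175.97360975]
[583.72116933 -21.2078094   62.6018837 ] [598.7664394  -25.43684409 151.23458148]
n 10 step mm 19.5 deg 1.0
[15.3, 11.8, 2.5, -0.0, -0.018, -0.001]
[15.3, 11.8, 2.2, -0.0, -0.018, -0.001]
[15.4, 11.8, 2.0, -0.0, -0.018, -0.001]
[15.4, 11.9, 1.7, -0.0, -0.018, -0.001]
[15.4, 11.9, 1.4, -0.0, -0.018, -0.001]
[15.4, 11.9, 1.1, -0.0, -0.018, -0.001]
[15.4, 11.9, 0.9, -0.0, -0.018, -0.001]
[15.5, 11.9, 0.6, -0.0, -0.018, -0.001]
[15.5, 11.9, 0.3, -0.0, -0.018, -0.001]
[15.5, 11.9, 0.1, -0.0, -0.018, -0.001]
```

Emit:
apply_moves --pt "15.3 11.8 1.2 0 -0.018 0" --pt "15.3 11.8 1.2 0 -0.018 0" --pt "15.4 11.8 1.2 0 -0.018 0" --pt "15.4 11.9 1.2 0 -0.018 0" --pt "15.4 11.9 1.2 0 -0.018 0" --fingers 85

```text
time: 13.85
tool_pos: [538.2, 51.3, 160.3]
tcp_rot: [179.9, 5.5, -16.0]
ft_force: [-0.5, -0.0, 0.8]
finger_gap: 85.0
grip_force: 0.0
```

Emit:
apply_moves --pt "15.4 11.9 1.1 0 -0.018 0" --pt "15.4 11.9 0.9 0 -0.018 0" --pt "15.5 11.9 0.6 0 -0.018 0" --pt "15.5 11.9 0.3 0 -0.018 0" --pt "15.5 11.9 0.1 0 -0.018 0"

```text
time: 14.48
tool_pos: [595.1, -27.0, 147.1]
tcp_rot: [179.9, 10.7, -16.0]
ft_force: [0.4, 0.2, 0.2]
finger_gap: 84.9
grip_force: 0.0
```

Emit:
apply_moves --pt "0 0 5 0 0 0" --pt "0 0 5 0 0 0" --pt "0 0 0 0 0 0" --pt "0 0 0 0 0 0" --pt "0 0 0 0 0 0"

```text
time: 15.1
tool_pos: [593.0, -25.7, 137.5]
tcp_rot: [179.9, 10.6, -16.0]
ft_force: [-0.6, 0.1, -0.2]
finger_gap: 85.1
grip_force: 0.0
```

Run:
```python
from h import *
s=sense();print(s['time'],s['tool_pos'].round(1),s['tcp_rot'].round(1),s['joint_pos'].round(1))
p,d=eyes.snapshot('wrist');cv2.imwrite('pics/w5.png',p[:,:,::-1])
B=cloud('wrist',np.ones(d.shape,bool),d)
n=np.cross(A,S);q=B-O;t=q@A;G=(t>19)&(t<90)&(np.hypot(q@S,q@n)<18)
for a in range(18,90,6):
    k=G&(t>a)&(t<a+6)
    if k.sum()>5: print(a,k.sum(),'S',np.percentile((q@S)[k],[2,98]).round(1),'n upper',np.percentile((q@n)[k],[2,50]).round(1))
plan(M+15*RG[:,2],RG,5)
q=s['tool_pos']-O;print('tcp s',q@S)
```

```text
15.1 [593.  -25.7 137.5] [179.9  10.6 -16. ] [-8.2 20.  81.2  1.3 89.2 97.6]
18 191 S [-7.4  7.3] n upper [-5.8 -3.8]
24 242 S [-7.4  7.2] n upper [-5.2 -3.4]
30 235 S [-7.3  7.1] n upper [-4.9 -2.9]
36 250 S [-7.3  7. ] n upper [-4.2 -2.3]
42 249 S [-7.2  6.9] n upper [-3.5 -1.6]
48 252 S [-7.2  6.9] n upper [-2.9 -1. ]
54 274 S [-7.2  6.8] n upper [-2.6 -0.2]
60 193 S [-4.9  5. ] n upper [-0.1  2.5]
66 176 S [-4.2  4.5] n upper [1.9 3.7]
72 170 S [-4.2  4.4] n upper [2.6 4.1]
78 81 S [-4.1  4.4] n upper [2.8 4.6]
n 5 step mm 15.1 deg 0.1
[0.7, -0.4, 15.1, 0.0, 0.002, -0.001]
[0.7, -0.4, 15.1, 0.0, 0.002, -0.001]
[0.7, -0.4, 15.1, 0.0, 0.002, -0.001]
[0.6, -0.4, 15.1, 0.0, 0.002, -0.001]
[0.6, -0.4, 15.1, 0.0, 0.002, -0.001]
tcp s -4.069167785446968
```

View pics/w5.png

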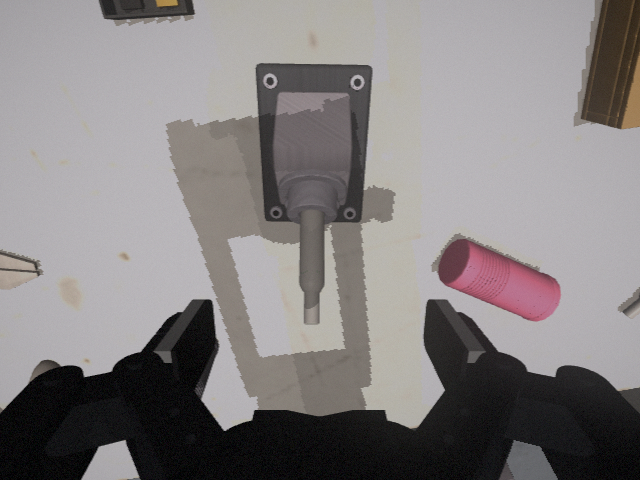

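The gauge shows bare at (312,260), slightly left of finger centre (320). Its handle runs t≈16–60 mm from the face, so its middle is at t≈38.

Run:
```python
from h import *
n=np.cross(A,S);M2=O+39*A-0.5*S+3*n
plan(M2+16*RG[:,2],RG,10)
```

```text
n 10 step mm 7.9 deg 0.1
[0.2, -0.4, 7.9, 0.0, 0.001, -0.001]
[0.2, -0.4, 7.9, 0.0, 0.001, -0.001]
[0.2, -0.4, 7.9, 0.0, 0.001, -0.001]
[0.2, -0.4, 7.9, 0.0, 0.001, -0.001]
[0.1, -0.4, 7.9, 0.0, 0.001, -0.001]
[0.1, -0.4, 7.9, 0.0, 0.001, -0.001]
[0.1, -0.4, 7.9, 0.0, 0.001, -0.001]
[0.1, -0.4, 7.9, 0.0, 0.001, -0.001]
[0.1, -0.4, 7.9, 0.0, 0.001, -0.001]
[0.1, -0.4, 7.9, 0.0, 0.001, -0.001]
```

Emit:
apply_moves --pt "0.2 -0.6 10 0 0.001 0" --pt "0.2 -0.6 10 0 0.001 0" --pt "0.2 -0.6 10 0 0.001 0" --pt "0.2 -0.6 10 0 0.001 0" --pt "0.1 -0.6 10 0 0.001 0"

```text
time: 15.78
tool_pos: [585.5, -20.8, 86.8]
tcp_rot: [179.9, 10.4, -16.0]
ft_force: [-0.5, -0.0, 0.1]
finger_gap: 84.8
grip_force: 0.0
```

Emit:
apply_moves --pt "0.2 -0.5 9 0 0.001 0" --pt "0.2 0 8 0 0.001 0" --pt "0.1 0 8 0 0.001 0" --pt "0 0 4 0 0 0" --pt "0 0 0 0 0 0"

```text
time: 16.4
tool_pos: [581.2, -19.1, 58.8]
tcp_rot: [179.9, 10.2, -16.0]
ft_force: [-0.3, 0.0, 0.4]
finger_gap: 84.7
grip_force: 0.0
```

Run:
```python
from h import *
n=np.cross(A,S);s=sense();q=s['tool_pos']-16*RG[:,2]-O;print(s['time'],s['tool_pos'],s['tcp_rot'],'t,s,n',q@A,q@S,q@n,s['ft_force'].round(1))
```

```text
16.4 [581.2082241  -19.11997769  58.79096342] [179.88789932  10.20717516 -16.02734605] t,s,n 38.63976044951893 -0.9700657430227948 3.969477052202486 [-0.3  0.   0.4]
```

Emit:
apply_moves --pt "0 0 0 0 0 0" --pt "0 0 0 0 0 0" --pt "0 0 0 0 0 0" --pt "0 0 0 0 0 0" --pt "0 0 0 0 0 0" --fingers 8 --grip_force 50

```text
time: 17.02
tool_pos: [581.7, -18.8, 59.3]
tcp_rot: [179.9, 10.2, -16.0]
ft_force: [0.7, 2.3, 1.1]
finger_gap: 13.5
grip_force: 48.5
```

Run:
```python
from h import *
n=np.cross(A,S);s=sense();q=s['tool_pos']-16*RG[:,2]-O;print(s['time'],s['finger_gap'],s['grip_force'],s['tool_pos'],'t,s,n',q@A,q@S,q@n,s['ft_force'].round(1))
plan(s['tool_pos']+60*A,RG,10)
```

```text
17.025 13.533293887043754 48.51766884326935 [581.72467412 -18.77234633  59.31755591] t,s,n 38.78400928204764 -0.49565229564185576 3.3221988687886355 [0.7 2.3 1.1]
n 10 step mm 6.0 deg 0.0
[-4.6, 0.0, -3.8, 0.0, 0.0, -0.001]
[-4.6, 0.0, -3.8, 0.0, 0.0, -0.001]
[-4.6, 0.0, -3.8, 0.0, 0.0, -0.001]
[-4.6, 0.0, -3.8, 0.0, 0.0, -0.001]
[-4.6, 0.0, -3.8, 0.0, 0.0, -0.001]
[-4.6, 0.0, -3.9, 0.0, 0.0, -0.001]
[-4.6, 0.0, -3.9, 0.0, 0.0, -0.001]
[-4.6, 0.0, -3.9, 0.0, 0.0, -0.001]
[-4.6, 0.0, -3.9, 0.0, 0.0, -0.001]
[-4.6, 0.0, -3.9, 0.0, 0.0, -0.001]
```

Well centred and gripped (2 N side force). Drawing it out along the bore.

Emit:
apply_moves --pt "-1.5 0 -1.3 0 0 0" --pt "-2.3 0 -1.9 0 0 0" --pt "-3.1 0 -2.6 0 0 0" --pt "-4.6 0 -3.8 0 0 0" --pt "-4.6 0 -3.8 0 0 0"

```text
time: 17.65
tool_pos: [567.9, -15.5, 75.4]
tcp_rot: [179.9, 10.2, -16.0]
ft_force: [-0.7, -1.1, 0.0]
finger_gap: 13.4
grip_force: 48.5
```

Emit:
apply_moves --pt "-5.4 0 -4.5 0 0 0" --pt "-5.4 0 -4.5 0 0 0" --pt "-5.4 0 -4.5 0 0 0" --pt "-5.4 0 -4.5 0 0 0" --pt "-5.4 0 -4.5 0 0 0"

```text
time: 18.27
tool_pos: [546.5, -9.1, 102.4]
tcp_rot: [179.9, 10.2, -16.0]
ft_force: [-0.8, 0.6, 0.5]
finger_gap: 13.4
grip_force: 48.5
```

Run:
```python
from h import *
s=sense();print({k:np.round(v,1) for k,v in s.items()})
n=np.cross(A,S);q=s['tool_pos']-16*RG[:,2]-O;print('t,s,n',q@A,q@S,q@n)
plan([570,-15,240],ori(40),10)
```

```text
{'time': np.float64(18.3), 'joint_pos': array([-7.3, 14.6, 91.7,  1.4, 83.8, 98.5]), 'qd': array([ 0.5, -7.7,  4.4,  0.1,  3.4,  0.6]), 'joint_efforts': array([ -0.1, -58.3, -46.1,   0.2,   1.2,  -0. ]), 'tool_pos': array([546.5,  -9.1, 102.4]), 'tcp_rot': array([179.9,  10.2, -16. ]), 'ft_force': array([-0.8,  0.6,  0.5]), 'wrist_torque': array([-0. , -0.1,  0. ]), 'grip_force': np.float64(48.5), 'finger_gap': np.float64(13.4)}
t,s,n 95.28980690919754 -0.6859638691152617 3.6418992051926864
n 10 step mm 14.0 deg 5.0
[-0.0, -0.1, -14.0, 0.0, 0.088, -0.0]
[1.2, -0.1, -13.9, 0.0, 0.088, -0.0]
[2.4, -0.1, -13.8, 0.0, 0.088, -0.0]
[3.6, -0.1, -13.5, 0.0, 0.088, -0.0]
[4.8, -0.1, -13.1, 0.0, 0.088, -0.0]
[5.9, -0.1, -12.7, 0.0, 0.088, -0.0]
[7.0, -0.1, -12.1, 0.0, 0.088, -0.0]
[8.0, -0.1, -11.5, 0.0, 0.088, -0.0]
[9.0, -0.1, -10.7, 0.0, 0.088, -0.0]
[9.9, -0.1, -9.9, 0.0, 0.088, -0.0]
```

Emit:
apply_moves --pt "0 0 -14 0 0.088 0" --pt "1.2 0 -13.9 0 0.088 0" --pt "2.4 0 -13.8 0 0.088 0" --pt "3.6 0 -13.5 0 0.088 0" --pt "4.8 0 -13.1 0 0.088 0"

```text
time: 18.9
tool_pos: [558.5, -12.4, 171.7]
tcp_rot: [179.9, -15.2, -16.0]
ft_force: [-0.5, -1.1, -0.5]
finger_gap: 13.5
grip_force: 48.6
```

Emit:
apply_moves --pt "5.9 0 -12.7 0 0.088 0" --pt "7 0 -12.1 0 0.088 0" --pt "8 0 -11.5 0 0.088 0" --pt "9 0 -10.7 0 0.088 0" --pt "9.9 0 -9.9 0 0.088 0"

```text
time: 19.52
tool_pos: [569.9, -15.5, 240.5]
tcp_rot: [179.9, -40.4, -15.9]
ft_force: [0.1, -0.3, -0.4]
finger_gap: 13.2
grip_force: 48.6
```

Emit:
apply_moves --pt "0 0 0 0 0 0" --pt "0 0 0 0 0 0" --pt "0 0 0 0 0 0" --pt "0 0 0 0 0 0" --pt "0 0 0 0 0 0"

```text
time: 20.15
tool_pos: [570.2, -15.7, 239.5]
tcp_rot: [179.9, -40.2, -15.9]
ft_force: [0.9, -0.1, 0.0]
finger_gap: 13.1
grip_force: 48.5
```

Run:
```python
from h import *
s=sense();print({k:np.round(v,1) for k,v in s.items()})
R=Ro.from_euler('xyz',s['tcp_rot'],degrees=True).as_matrix();M3=s['tool_pos']-16*R[:,2];print('mid',M3)
for c in ('wrist','side','scene'):
    p,d=eyes.snapshot(c)
    if c=='side': v=p
    B=cloud(c,np.ones(d.shape,bool),d)
    q=B-M3
    k=(abs(q@S)<10)&(abs(q[:,2])<18)&(abs(q@U)<50)
    print(c,k.sum())
    for a in range(-50,50,8):
        m=k&(q@U>a)&(q@U<a+8)
        if m.sum()>3: print('  ',a+4,m.sum(),np.percentile(q[m,2],[5,50,95]).round(1),np.percentile((q@S)[m],[5,95]).round(1))
K=eyes.get_calibration('side');x=K['intrinsics']@(K['R']@M3+K['t']);u,w=(x[:2]/x[2]).astype(int);print(u,w)
cv2.imwrite('pics/s6.png',cv2.resize(v[w-60:w+60,u-80:u+80,::-1],None,fx=5,fy=5,interpolation=cv2.INTER_CUBIC))
```

```text
{'time': np.float64(20.2), 'joint_pos': array([ -0.2, -33.2, 128.1, -14. ,  46.9, 111.8]), 'qd': array([ 0.1, -0.3,  0.3, -0.1, -0.1,  0. ]), 'joint_efforts': array([ -0. , -25.8, -54.8,  -1.3,  -4.5,  -0. ]), 'tool_pos': array([570.2, -15.7, 239.5]), 'tcp_rot': array([179.9, -40.2, -15.9]), 'ft_force': array([ 0.9, -0.1,  0. ]), 'wrist_torque': array([ 0.1,  0.4, -0. ]), 'grip_force': np.float64(48.5), 'finger_gap': np.float64(13.1)}
mid [560.23189721 -12.81025416 251.74027522]
wrist 7379
   -30 600 [-2.1  0.2 14.6] [-4.7  3.7]
   -22 1016 [-0.1  3.8 12.9] [-8.   7.9]
   -14 1137 [ 2.1  5.3 16.6] [-7.8  7.5]
   -6 911 [ 2.7  5.8 16.8] [-6.9  6.5]
   2 1074 [ 4.   7.1 15.4] [-8.8  8.7]
   10 946 [1.1 6.9 8.8] [-8.7  8.6]
   18 749 [3.  8.  9.7] [-6.9  6.7]
   26 458 [4.9 7.9 9.8] [-5.8  5.9]
   34 368 [4.5 6.9 8.4] [-3.6  3.6]
   42 120 [4.9 7.3 8.6] [-3.6  3.6]
side 181
   -38 30 [-5.9 -1.4  1.1] [-3.5  2.9]
   -30 5 [-5.2 -3.  -1.2] [2.  3.6]
   2 10 [ 7.6 11.5 15.4] [-9.1  9.7]
   10 30 [ 4.2  7.8 10.1] [-8.1  7.9]
   18 43 [-1.5  6.7 10.1] [-3.5  8.7]
   26 30 [ 0.6  7.6 10.6] [-1.9  6.2]
   34 24 [2.8 7.4 8.9] [-2.6  4. ]
   42 9 [3.4 7.7 9.4] [-1.6  2.6]
scene 101
   -38 20 [-6.7 -1.6  1.9] [-1.5  4.9]
   -30 18 [-4.3  0.   2.8] [-0.1  5.7]
   -22 29 [-3.7  1.5  5.3] [-3.1  7.9]
   -14 9 [-5.2  0.5  5. ] [1.4 8.8]
   26 5 [ 2.9  6.9 10.1] [3.2 9.1]
   34 10 [4.2 7.1 9.1] [-0.2  5.3]
   42 9 [5.4 8.  8.8] [-0.3  5.5]
298 152
```

View pics/s6.png

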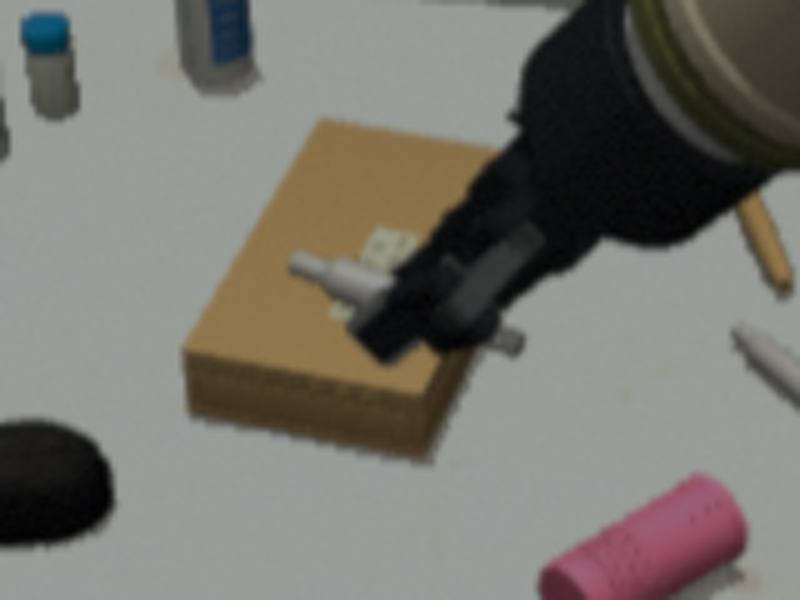

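The gauge is held by its middle with both ends free, but its near end (crop 508,340) is about 5.7° low. Turning back 0.1 rad.

Emit:
apply_moves --pt "0 0 0 0 -0.03 0" --pt "0 0 0 0 -0.04 0" --pt "0 0 0 0 -0.03 0" --pt "0 0 0 0 0 0" --pt "0 0 0 0 0 0"

```text
time: 20.92
tool_pos: [570.0, -15.6, 239.5]
tcp_rot: [179.9, -34.5, -15.9]
ft_force: [0.1, 0.3, 0.3]
finger_gap: 13.5
grip_force: 48.5
```

Run:
```python
from h import *
s=sense()
R=Ro.from_euler('xyz',s['tcp_rot'],degrees=True).as_matrix();M3=s['tool_pos']-16*R[:,2];print('mid',M3,s['tcp_rot'],s['qd'].round(2),s['finger_gap'],s['grip_force'],s['time'])
C=[]
for c in ('wrist','side','scene'):
    p,d=eyes.snapshot(c)
    B=cloud(c,np.ones(d.shape,bool),d);q=B-M3
    k=(abs(q@S)<7)&(abs(q[:,2]-4)<14)&(abs(abs(q@U)-36)<7)
    e=[np.median(q[k&(q@U>0)],0),np.median(q[k&(q@U<0)],0)]
    e2=[np.percentile(q[k&(q@U>0)][:,2],90),np.percentile(q[k&(q@U<0)][:,2],90)]
    L=(e[0]-e[1])@U;print(c,k.sum(),'slope deg med/p90',np.degrees((e[0]-e[1])[2]/L).round(1),np.degrees((e2[0]-e2[1])/L).round(1))
# wrist is densest: fit the two thin ends and handle upper line
for c in ('scene',):
    print(B[(np.hypot(B[:,0]-480,B[:,1]-130)<35)&(B[:,2]>8)&(B[:,2]<100)].max(0))
```

```text
mid [561.32032366 -13.09402895 252.64582674] [179.86216317 -34.49768853 -15.93650866] [ 0.07 -0.4   0.5  -0.03 -0.1  -0.01] 13.540391474002393 48.48916947841644 20.925
wrist 887 slope deg med/p90 0.4 0.1
side 84 slope deg med/p90 0.6 0.5
scene 42 slope deg med/p90 0.2 -0.4
[497.27322063 152.04385972  90.86475267]
```

Level within about 0.5°, middle at about 250 mm, cover still standing. One call to settle, then hand in.

Emit:
apply_moves --pt "0 0 0 0 0 0" --pt "0 0 0 0 0 0" --pt "0 0 0 0 0 0" --pt "0 0 0 0 0 0" --pt "0 0 0 0 0 0"

```text
time: 21.7
tool_pos: [570.1, -15.5, 239.8]
tcp_rot: [179.9, -34.5, -15.9]
ft_force: [1.0, 0.4, -0.7]
finger_gap: 13.8
grip_force: 48.5
```

```bash
python3 -c "
from bench import sense,job
s=sense();print(s['qd'].round(2),s['finger_gap'],s['grip_force']);print(job.hand_in())"
```

```text
[ 0.04 -0.17  0.11 -0.02 -0.05 -0.09] 13.772379851274657 48.489707708358765
the job is handed in; nothing more can be done
None
```

I handed the job in at about 22 s: the cover stands on its mouth clear of the stand, and the gauge is held by its middle, level within about 0.5° and about 25 cm above the bench (no verdict came back).

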